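# Get the boxed attenuator out from behind the bottles

### The arm

A 6-joint arm with a two-finger parallel gripper is mounted at the origin on a cart in front of the work surface, level with it; the furniture and walls round the work are solid. World frame = base frame: x ahead of the robot, y to its left, z up, the work surface at z = 0. Lengths are in m, angles in degrees, forces in N, time in s.
With the tool pointing down it reaches from about 0.25 to 0.725 m from the base axis. Payload 9.7 kg.
Tool frame: the origin (TCP) lies at the very end of the fingers, on their centre line; the grasp point (between the pads) lies 19 mm behind it; z points along the fingers, y is the line along which they close (so a half turn about z gives the same grasp; the last joint's range is limited). The gripper opens to 85 mm and grips with 20 to 120 N. Pads are 22 mm wide; open, the fingers measure 114 mm over their backs; the gripper's body (76 mm by 85 mm) begins 54 mm behind the grasp point. The pads swing forward as they close: fully open they stand 13 mm farther back than shut.
Start: joints at [-76.547, 4.979, 10.078, 95.1, 0, 90], TCP at [0.128, -0.535, 0.231] pointing down, gripper open.
Joint ranges: [-179.16, 179.16], [-48.56, 103.87], [-65.8, 70.77], [-126.05, 130.52], [-82.76, 87.17], [-180, 180]. Speed limits (degrees/s): [127.2, 127.2, 147.25, 180, 180, 180].

### API

Orientations are given as [roll, pitch, yaw] about the fixed x, y, z axes, in that order (R = Rz(yaw) Ry(pitch) Rx(roll)).
In Python, from workcell import bot gives the robot as it stands.
- The arm moves only by the tool arm_command, never from a script. Its argument "series" is a list of rows, each a list of 4 numbers: the shift along the tool's x, y, z in m, then the turn about the tool's z in rad. A call has exactly 5 rows; each row is the pose to reach, as a shift and turn from the pose commanded when the call began, along the tool's axes at that moment; what a row does not reach only later rows make up. A row lasts 1/10 s, in which the tool goes at most 50 mm and 8.59 degrees, less where a joint would pass 70% of its speed; a pose out of reach is approached as far as the arm can. A call with a gripper value outside its range is refused whole. "hand" is the finger opening in m, from 0 to 0.0854, set as the call begins (left out, the last holds). The fingers move at their own pace and stop on an object; "grip_force" is the grip in N (left out, the last holds). Time passes only in rows, so rows that repeat a pose let the fingers close, or fill a call up. It gives the time, the measured TCP pose, the force, the opening and the grip force at its end, in the units of the state.
- bot.get_obs(): the state, without advancing time (a new reading comes with each control period).
- bot.camera(name): name is "side" or "top" or "wrist"; returns a dict with "color" (480x640x3 uint8, blue, green, red), "camera_matrix" (3x3 intrinsics, pixels), "dist_coeffs" ([k1, k2, p1, p2, k3] as OpenCV has them; the pictures are not rectified), "xyz" and "orientation" of the camera in the world; the wrist camera has in their place "T_tool_cam" (4x4, takes a point from camera to tool coordinates, whose origin is the TCP and whose axes are the flange's). Camera axes: x right, y up, looking along -z (the intrinsics and any distortion apply to the point x, -y, -z); pixel columns grow to the right and rows downward; lengths in m; the calibration is good to about 2 mm. A picture is of the moment at which its call begins: read the wrist's pose just before it. There is no depth.
- bot.job_done(): hands the job in; it is judged then, once.
Trained networks look in the newest picture that a camera, given by its name, has taken for a name from the list of things; names that differ only in an ending like _2 or _b are one class to them, and where a whole thing is asked for, a point or a joint stands for the part that bears it (a point fixed in the world has none). Each returns a list of dicts, best first, with "confidence" (0 to 1); they miss things now and then, are a little off and sometimes report something else, mostly with a low value. They report only what shows in the picture. A call takes as long as a camera call.
- bot.find_in(camera, target): "location" ([column, row] in pixels, amid what is visible of it).
- bot.mark_of(camera, target): "location" ([column, row] in pixels: a listed point, or the origin of a listed thing).
The state is a dict: "time": time; "q": joint angles; "qd": joint speeds; "joint_efforts": joint torques, N m; "ee_pos": TCP position; "tcp_rot": TCP orientation; "wrist_force": force on the tool from outside, world axes, zero at the start; "torque": the same for the moment, N m; "opening": finger opening in m; "grasp_force": force on a finger pad.
Only numpy, scipy, OpenCV 4.12 (cv2) and the standard library are available. Lean on these libraries where they do the work, as an engineer would, in place of code of your own. Each camera call takes 0.05 s, during which the arm holds its last target. There are 200 camera calls.

### The job

Clear the white bottle, the yellow bottle and the black heat sink off the blue storage mat onto the grey side mat; with all three standing there, take the small grey metal box from behind where they stood and set it on the green test plate, lengthwise inside the outline. Then put the two bottles and the heat sink back on the blue mat, each upright on the very spot it came from and the heat sink turned as it was. Topple nothing and leave the other things on the bench where they lie.

Things in the scene. Friction and masses are not known exactly. Their poses are not given: they have to be found in the camera images.
- att_box: the wanted small light-grey metal box with two brass connectors on one end: 50 mm wide (x), 74 long (y; solid body y -23 to +37 mm, connectors to -37), 27 high; origin: centre of the 50x74 footprint at the underside, z up. Loose at the rear middle of the storage mat, connectors to the front; 7 to 20 mm from the three things round it. Grip across the 50 mm. 0.15 kg.
- ipa_bottle: white round plastic bottle; straight sides 50 mm across up to 80 mm height (grip there), then a shoulder, a black cap 25 mm across from 101 to 118 mm and a thin nozzle to 136 mm. Origin: centre of the underside, z up. Stands loose on one of the three outlined spots at the sides and front of the storage mat; about 0.18 kg.
- flux_bottle: yellow round plastic bottle; straight sides 36 mm across up to 60 mm height (grip there), then a shoulder, a black cap 18 mm across from 76 to 88 mm and a thin nozzle to 102 mm. Origin: centre of the underside, z up. Stands loose on one of the three outlined spots at the sides and front of the storage mat; about 0.18 kg.
- heatsink: black finned heat sink, 50 mm (x) by 60 (y), 30 high: base plate 6 mm thick, upright fins along x, 56 mm over the outer fins along y. Grip either width from above (across y: fingertips 8 mm or more above its underside). Origin: centre of the underside, z up. Stands loose on one of the three outlined spots, its x along the storage mat's y; about 0.14 kg.
- storage_mat: fixed blue mat, 170 mm (x) by 180 (y), 3 thick; origin: centre of its underside, x to its rear (away from the robot). White outlines: rear middle (x 22, y 0 mm), where the grey box lies, and three spots left (22, 58), right (22, -58) and front (-53, 0) with one blocking thing on each; which stands where changes.
- side_mat: fixed plain light-grey mat with a dark border line, 170 by 170 mm, 3 mm thick, origin at the centre of its underside; empty at first, the place to set the cleared things down meanwhile (anywhere on it, centres well inside its border).
- test_plate: fixed green plate, 78 mm (x) by 104 mm (y), 3 mm thick, origin at the centre of its underside; a white outline 54 by 78 mm centred on it, long side along y, shows where the grey box belongs, its length along the plate's y, either end first.
- yellow_meter: bystander: yellow hand-held multimeter lying on its back, 149x69x60 mm, origin centre of underside; leave it alone.
- tape_2: bystander: roll of cream masking tape lying flat, 100 mm across, 25 mm high, origin centre of underside; leave it alone.
- padlock_spare: bystander: small red padlock lying on its side, 70x38x18 mm, origin centre of underside; leave it alone.

How it is judged (in metres and radians):
On the way, in this order (a step that is already met when the one before it is completed fails the run):
1. both bottles and the heat sink stand together on the grey side mat, let go (x of ipa_bottle in the frame of side_mat between -0.08 and 0.08 m and y of ipa_bottle in the frame of side_mat between -0.08 and 0.08 m and height (world z) of each of ipa_bottle, flux_bottle, heatsink below 0.01 m and angle between each of ipa_bottle, flux_bottle, heatsink's own z axis and vertical below 0.1 rad and linear speed of each of ipa_bottle, flux_bottle, heatsink below 0.03 m/s and contact force between each of ipa_bottle, flux_bottle, heatsink and the fingers below 0.2 N and x of flux_bottle in the frame of side_mat between -0.08 and 0.08 m and y of flux_bottle in the frame of side_mat between -0.08 and 0.08 m and x of heatsink in the frame of side_mat between -0.08 and 0.08 m and y of heatsink in the frame of side_mat between -0.08 and 0.08 m), for 0.2 s.
2. the small grey box lies on the green test plate, let go, while the other three still stand on the side mat (horizontal distance between att_box and test_plate below 0.012 m and angle between the y axis of att_box and the y axis of test_plate, either way round below 0.2 rad and height (world z) of each of att_box, ipa_bottle, flux_bottle, heatsink below 0.01 m and linear speed of att_box below 0.03 m/s and angle between each of att_box, ipa_bottle, flux_bottle, heatsink's own z axis and vertical below 0.1 rad and contact force between att_box and the fingers below 0.2 N and x of ipa_bottle in the frame of side_mat between -0.08 and 0.08 m and y of ipa_bottle in the frame of side_mat between -0.08 and 0.08 m and x of flux_bottle in the frame of side_mat between -0.08 and 0.08 m and y of flux_bottle in the frame of side_mat between -0.08 and 0.08 m and x of heatsink in the frame of side_mat between -0.08 and 0.08 m and y of heatsink in the frame of side_mat between -0.08 and 0.08 m), for 0.2 s.
At the end, for the whole second after the job is handed in: Grey box flat on the green plate, centres within 12 mm, length within 0.2 rad of the plate's y; bottles and heat sink upright, each within 14 mm of where it stood at the start, the heat sink within 0.25 rad of square to the blue mat as before; all at rest and released (horizontal distance between att_box and test_plate below 0.012 m and angle between the y axis of att_box and the y axis of test_plate, either way round below 0.2 rad and height (world z) of att_box below 0.01 m and linear speed of each of att_box, ipa_bottle, flux_bottle, heatsink below 0.03 m/s and angle between each of att_box, ipa_bottle, flux_bottle, heatsink's own z axis and vertical below 0.1 rad and contact force between each of att_box, ipa_bottle, flux_bottle, heatsink and the fingers below 0.2 N and distance of each of ipa_bottle, flux_bottle, heatsink from where it was at the start of the episode below 0.014 m and angle between the x axis of heatsink and the y axis of storage_mat, either way round below 0.25 rad); the robot touches nothing.
It fails at once if a bottle, the heat sink or the box is toppled (angle between any of ipa_bottle, flux_bottle, heatsink, att_box's own z axis and vertical above 0.6 rad).
It fails at once if a bystander (multimeter, tape or padlock) is moved by more than 15 mm (distance of any of yellow_meter, tape_2, padlock_spare from where it was at the start of the episode above 0.015 m).
It also fails if it takes over 131 s, if anything falls off the work surface, if the arm or the gripper's body presses on something with over 40 N, if the wrist force passes 120 N, or if a joint passes its speed limit or range.

## Working session

There is one attempt and no reset: what is moved stays moved. The work goes in short steps, Python scripts to look and compute and a tool call to move; the robot and the scene stay as the last step left them, time stands still between calls to the robot, and variables do not carry over. Pictures are saved under pics/ and viewed, at most 14 in all, crops included, and the job is handed in when it is done.

Besides the shell and the picture viewer there is one more tool, called by a JSON object that holds its "name" and its "arguments", one argument or row to a line. arm_command: Moves the arm, as the interface text tells. Its arguments: {"type":"object","properties":{"series":{"type":"array"},"hand":{"type":"number"},"grip_force":{"type":"number"}},"required":["series"]}

```bash
mkdir -p pics
cat > h.py <<'E'
import numpy as np, cv2, json
from scipy.spatial.transform import Rotation as R
from workcell import bot
def campose(c, obs=None):
    if "T_tool_cam" in c:
        T=np.eye(4); T[:3,:3]=R.from_euler('xyz',obs["tcp_rot"],degrees=True).as_matrix(); T[:3,3]=obs["ee_pos"]
        return T@np.array(c["T_tool_cam"])
    T=np.eye(4); T[:3,:3]=R.from_euler('xyz',c["orientation"],degrees=True).as_matrix(); T[:3,3]=c["xyz"]; return T
def p2w(c,T,px,z):
    u=cv2.undistortPoints(np.array(px,float).reshape(-1,1,2),np.array(c["camera_matrix"]),np.array(c["dist_coeffs"])).reshape(-1,2)
    d=np.c_[u[:,0],-u[:,1],-np.ones(len(u))]@T[:3,:3].T
    return T[:3,3]+d*((z-T[2,3])/d[:,2])[:,None]
def w2p(c,T,P):
    P=(np.array(P,float).reshape(-1,3)-T[:3,3])@T[:3,:3]
    return cv2.projectPoints(P*[1,-1,-1],np.zeros(3),np.zeros(3),np.array(c["camera_matrix"]),np.array(c["dist_coeffs"]))[0].reshape(-1,2)
def snap(name,fn=None):
    o=bot.get_obs(); c=bot.camera(name)
    if fn: cv2.imwrite("pics/"+fn,c["color"])
    return c,campose(c,o)
E
python3 - <<'E'
from h import *
o=bot.get_obs(); print(o)
names=["att_box","ipa_bottle","flux_bottle","heatsink","storage_mat","side_mat","test_plate","yellow_meter","tape_2","padlock_spare"]
for cam in ["top","side"]:
    c,T=snap(cam,cam+"0.png"); print(cam,np.round(T[:3,3],3),c.get("orientation"))
    for n in names:
        m=bot.mark_of(cam,n)[:2]
        print(n,[(np.round(d["location"]),round(d["confidence"],2),np.round(p2w(c,T,d["location"],0.0 if 'mat' in n or 'plate' in n else 0.003)[0][:2],4)) for d in m])
E
```

```text
{'time': 0.0, 'q': array([-7.65472369e+01,  5.00989774e+00,  1.00349637e+01,  9.51003425e+01,
       -8.59598395e-04,  9.00007600e+01]), 'qd': array([-0.04712306,  0.04238805, -0.01021997,  0.09695088,  0.11621322,
        0.03403096]), 'joint_efforts': array([ 1.73126999e-03, -5.20391750e+01,  4.64800358e+01,  1.64446549e-02,
        1.70314242e-04, -1.06022864e-05]), 'ee_pos': array([ 0.12789547, -0.53468286,  0.23059918]), 'tcp_rot': array([-1.79924723e+02,  8.60596096e-04,  1.34520043e+01]), 'wrist_force': array([ 0.59589485, -0.30173021, -0.36559404]), 'torque': array([-0.00018456, -0.04380433,  0.00117045]), 'grasp_force': 0.0, 'opening': 0.08519029732457392}
top [ 0.381 -0.016  1.065] [ 8.20151988e+00 -4.85812129e-02 -8.94507764e+01]
att_box [(array([186., 234.]), 0.65, array([0.5547, 0.25  ]))]
ipa_bottle [(array([185., 270.]), 0.92, array([0.4778, 0.2481]))]
flux_bottle [(array([215., 236.]), 0.74, array([0.5502, 0.1877]))]
heatsink [(array([162., 234.]), 0.56, array([0.5551, 0.3035]))]
storage_mat [(array([186., 248.]), 0.69, array([0.5256, 0.2488]))]
side_mat [(array([433.
[... 232 characters left out ...]
)]
tape_2 [(array([248., 167.]), 0.94, array([0.7038, 0.1217]))]
padlock_spare [(array([166., 341.]), 0.72, array([0.3274, 0.2826]))]
side [ 0.56  -0.864  0.822] [47.19641308  0.58643508  3.44144894]
att_box [(array([352., 174.]), 0.56, array([0.5524, 0.2344]))]
ipa_bottle [(array([323., 166.]), 0.74, array([0.4764, 0.269 ]))]
flux_bottle [(array([352., 185.]), 0.72, array([0.5513, 0.191 ]))]
heatsink []
storage_mat [(array([346., 172.]), 0.59, array([0.5355, 0.2474]))]
side_mat [(array([307., 344.]), 0.58, array([ 0.482, -0.282]))]
test_plate [(array([321., 249.]), 0.7, array([ 0.4909, -0.0331]))]
yellow_meter []
tape_2 []
padlock_spare [(array([266., 161.]), 0.64, array([0.3274, 0.2812]))]
```

Run:
```python
import cv2
i=cv2.imread("pics/top0.png"); cv2.imwrite("pics/top0c.png",cv2.resize(i[140:365,130:510],None,fx=2.1,fy=2.1,interpolation=cv2.INTER_CUBIC))
```

```text
(no output)
```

View pics/top0c.png

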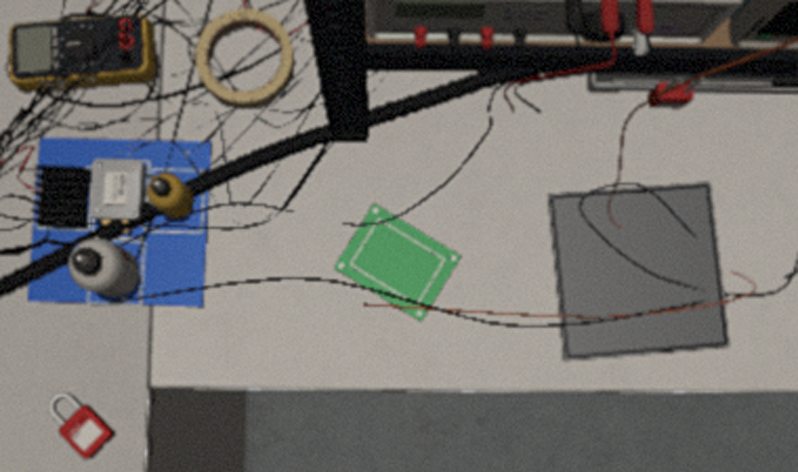

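View pics/side0.png

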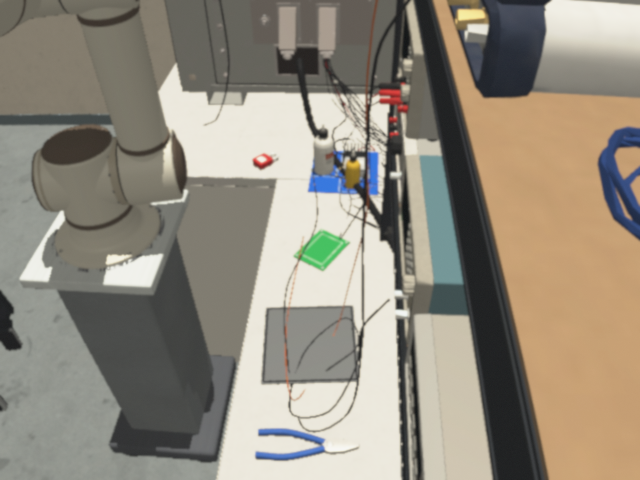

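Top view: heat sink is on the left spot (crop 62,195), white bottle in front (103,268), yellow bottle right (170,195), box between them. The plate is turned about 30°, and the side mat is empty. Moving over the storage mat for a closer look.

{"name": "arm_command", "arguments": {
  "series": [
    [0.038,-0.012,-0.01,-0.13],
    [0.076,-0.024,-0.02,-0.26],
    [0.114,-0.036,-0.03,-0.39],
    [0.152,-0.048,-0.04,-0.52],
    [0.189,-0.058,-0.05,-0.65]
  ],
  "hand": 0.0854
}}

```text
time: 1.6
ee_pos: [0.2995, -0.4334, 0.2819]
tcp_rot: [180.0, 0.0, 51.0]
wrist_force: [-0.7, -0.4, -0.3]
opening: 0.0856
grasp_force: 0.0
```

{"name": "arm_command", "arguments": {
  "series": [
    [0.041,-0.008,0,-0.137],
    [0.082,-0.016,0,-0.274],
    [0.123,-0.024,0,-0.411],
    [0.164,-0.032,0,-0.548],
    [0.206,-0.04,0,-0.686]
  ]
}}

```text
time: 2.1
ee_pos: [0.3983, -0.2483, 0.2815]
tcp_rot: [180.0, 0.0, 90.3]
wrist_force: [1.3, -0.3, -0.0]
opening: 0.0856
grasp_force: 0.0
```

{"name": "arm_command", "arguments": {
  "series": [
    [0.05,0,0,0],
    [0.1,0,0,0],
    [0.15,0,0,0],
    [0.2,0,0,0],
    [0.25,0,0,0]
  ]
}}

```text
time: 2.6
ee_pos: [0.3973, 0.002, 0.2815]
tcp_rot: [179.9, 0.0, 90.0]
wrist_force: [0.8, -0.3, 1.0]
opening: 0.085
grasp_force: 0.0
```

{"name": "arm_command", "arguments": {
  "series": [
    [0.05,0,0,0],
    [0.1,0,0,0],
    [0.15,0,0,0],
    [0.2,0,0,0],
    [0.25,0,0,0]
  ]
}}

```text
time: 3.1
ee_pos: [0.3972, 0.2524, 0.2815]
tcp_rot: [180.0, -0.0, 90.0]
wrist_force: [1.9, -0.6, 0.8]
opening: 0.0856
grasp_force: 0.0
```

Run:
```python
from h import *
o=bot.get_obs(); print(o["ee_pos"],o["tcp_rot"],o["q"])
c,T=snap("wrist","w1.png"); print(np.round(T,3))
for n in ["att_box","ipa_bottle","flux_bottle","heatsink","storage_mat","tape_2","yellow_meter"]:
    print(n,[(np.round(d["location"]),round(d["confidence"],2),np.round(p2w(c,T,d["location"],0.003)[0][:2],4)) for d in bot.mark_of("wrist",n)[:2]])
```

```text
[0.39724024 0.25240724 0.28154753] [ 1.79954863e+02 -2.07613065e-02  9.00208628e+01] [ 3.24359971e+01 -4.46956411e+00  6.25649369e+00  1.00676824e+02
 -6.66945638e-03  1.22415140e+02]
[[ 1.     0.001 -0.001  0.398]
 [-0.001  0.964  0.266  0.319]
 [ 0.001 -0.266  0.964  0.424]
 [ 0.     0.     0.     1.   ]]
att_box [(array([473., 184.]), 0.97, array([0.5557, 0.2486]))]
ipa_bottle [(array([402., 187.]), 0.87, array([0.4791, 0.2459]))]
flux_bottle [(array([468., 237.]), 0.57, array([0.5546, 0.1901]))]
heatsink [(array([478., 130.]), 0.8, array([0.5563, 0.3051]))]
storage_mat [(array([582., 288.]), 0.3, array([0.7011, 0.1265]))]
tape_2 [(array([582., 288.]), 0.76, array([0.701 , 0.1267]))]
yellow_meter [(array([609., 145.]), 0.62, array([0.7049, 0.2933])), (array([260., 153.]), 0.23, array([0.33  , 0.2817]))]
```

View pics/w1.png

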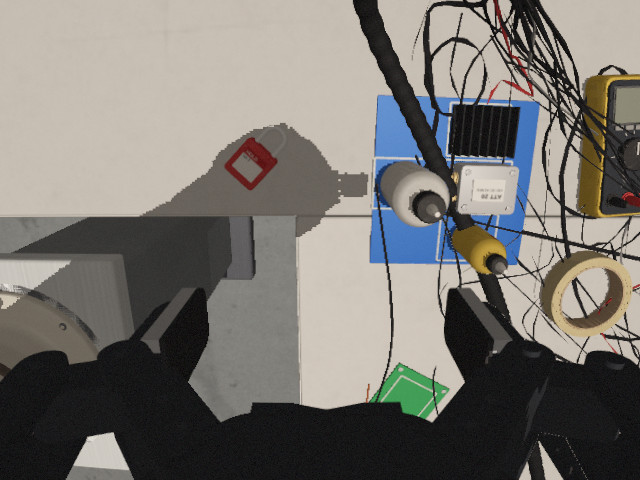

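Wrist view: bottles at (402,187) and (468,237), heat sink (485,130), box (485,190). These match the top camera to within a few mm. Next is the white bottle.

{"name": "arm_command", "arguments": {
  "series": [
    [-0.003,0.041,0.02,0],
    [-0.006,0.082,0.05,0],
    [-0.006,0.082,0.1,0],
    [-0.006,0.082,0.15,0],
    [-0.006,0.082,0.18,0]
  ]
}}

```text
time: 4.0
ee_pos: [0.4791, 0.242, 0.0975]
tcp_rot: [-179.8, 0.1, 89.8]
wrist_force: [1.0, 0.1, -0.2]
opening: 0.0855
grasp_force: 0.0
```

{"name": "arm_command", "arguments": {
  "series": [
    [0,0,0.01,0],
    [0,0,0.02,0],
    [0,0,0.026,0],
    [0,0,0.031,0],
    [0,0,0.033,0]
  ],
  "hand": 0.065
}}

```text
time: 4.5
ee_pos: [0.4803, 0.2444, 0.069]
tcp_rot: [179.9, -0.0, 90.0]
wrist_force: [-0.6, 0.1, -0.0]
opening: 0.0651
grasp_force: 0.0
```

{"name": "arm_command", "arguments": {
  "series": [
    [0.002,0,0.002,0],
    [0.002,0,0.004,0],
    [0.002,0,0.004,0],
    [0.002,0,0.004,0],
    [0.002,0,0.004,0]
  ]
}}

```text
time: 5.0
ee_pos: [0.4799, 0.2462, 0.0644]
tcp_rot: [180.0, -0.0, 90.0]
wrist_force: [0.6, -0.7, 0.1]
opening: 0.0651
grasp_force: 0.0
```

Free of the nozzle so far, so I'll grip.

{"name": "arm_command", "arguments": {
  "series": [
    [0,0,0,0],
    [0,0,0,0],
    [0,0,0,0],
    [0,0,0,0],
    [0,0,0,0]
  ],
  "hand": 0.04,
  "grip_force": 30
}}

```text
time: 5.5
ee_pos: [0.4799, 0.2463, 0.0646]
tcp_rot: [180.0, -0.0, 90.0]
wrist_force: [-1.6, -0.5, 5.1]
opening: 0.0482
grasp_force: 31.3
```

{"name": "arm_command", "arguments": {
  "series": [
    [0,0,-0.005,0],
    [0,0,-0.015,0],
    [0,0,-0.03,0],
    [0,0,-0.045,0],
    [0,0,-0.06,0]
  ]
}}

```text
time: 6.0
ee_pos: [0.48, 0.2463, 0.1261]
tcp_rot: [180.0, -0.0, 90.0]
wrist_force: [0.3, 0.5, -2.6]
opening: 0.0482
grasp_force: 31.4
```

{"name": "arm_command", "arguments": {
  "series": [
    [-0.02,0,0,0],
    [-0.055,0,0,0],
    [-0.1,0,0,0],
    [-0.145,0,0,0],
    [-0.19,0,0,0]
  ]
}}

```text
time: 6.5
ee_pos: [0.4798, 0.0547, 0.1256]
tcp_rot: [179.9, -0.0, 90.0]
wrist_force: [0.9, -0.3, -1.6]
opening: 0.0483
grasp_force: 31.4
```

{"name": "arm_command", "arguments": {
  "series": [
    [-0.045,-0.005,0,0],
    [-0.09,-0.015,0,0],
    [-0.135,-0.025,0,0],
    [-0.18,-0.035,0,0],
    [-0.225,-0.04,0,0]
  ]
}}

```text
time: 7.0
ee_pos: [0.4392, -0.1706, 0.1259]
tcp_rot: [179.9, 0.0, 90.0]
wrist_force: [0.7, 0.2, -1.7]
opening: 0.0482
grasp_force: 31.4
```

{"name": "arm_command", "arguments": {
  "series": [
    [-0.045,0,0,0],
    [-0.085,0,0,0],
    [-0.12,0,0,0],
    [-0.145,0,0,0],
    [-0.156,0,0,0]
  ]
}}

```text
time: 7.5
ee_pos: [0.4397, -0.327, 0.1251]
tcp_rot: [180.0, 0.0, 89.9]
wrist_force: [-0.8, 0.7, -2.1]
opening: 0.0483
grasp_force: 31.5
```

{"name": "arm_command", "arguments": {
  "series": [
    [0,0,0.015,0],
    [0,0,0.03,0],
    [0,0,0.043,0],
    [0,0,0.052,0],
    [0,0,0.057,0]
  ]
}}

```text
time: 8.0
ee_pos: [0.4395, -0.3237, 0.0659]
tcp_rot: [-179.9, -0.1, 90.1]
wrist_force: [-0.0, -0.3, -1.3]
opening: 0.0485
grasp_force: 31.5
```

{"name": "arm_command", "arguments": {
  "series": [
    [0,0,0.002,0],
    [0,0,0.003,0],
    [0,0,0.004,0],
    [0,0,0.004,0],
    [0,0,0.004,0]
  ]
}}

```text
time: 8.5
ee_pos: [0.4399, -0.325, 0.0647]
tcp_rot: [179.9, 0.0, 90.0]
wrist_force: [-2.9, 2.0, 6.6]
opening: 0.0484
grasp_force: 32.0
```

{"name": "arm_command", "arguments": {
  "series": [
    [0,0,0,0],
    [0,0,0,0],
    [0,0,0,0],
    [0,0,-0.01,0],
    [0,0,-0.03,0]
  ],
  "hand": 0.07
}}

```text
time: 9.0
ee_pos: [0.4391, -0.3243, 0.0927]
tcp_rot: [-179.9, -0.1, 90.0]
wrist_force: [0.0, -0.2, 0.3]
opening: 0.0698
grasp_force: 0.0
```

{"name": "arm_command", "arguments": {
  "series": [
    [0,0,-0.04,0],
    [0,0,-0.08,0],
    [0.03,0,-0.08,0],
    [0.08,0,-0.08,0],
    [0.13,0,-0.08,0]
  ]
}}

```text
time: 9.5
ee_pos: [0.4397, -0.1939, 0.1742]
tcp_rot: [179.9, 0.0, 89.9]
wrist_force: [1.4, 0.8, 0.1]
opening: 0.0703
grasp_force: 0.0
```

Run:
```python
from h import *
c,T=snap("side","s1.png")
print([(np.round(d["location"]),d["confidence"],p2w(c,T,d["location"],.003)[0]) for d in bot.mark_of("side","ipa_bottle")[:2]])
```

```text
[(array([281., 357.]), 0.84, array([ 0.43745041, -0.31412554,  0.003     ]))]
```

{"name": "arm_command", "arguments": {
  "series": [
    [0.05,0,0,0],
    [0.1,0,0,0],
    [0.15,0,0,0],
    [0.2,0,0,0],
    [0.25,0,0,0]
  ]
}}

```text
time: 10.1
ee_pos: [0.4397, 0.0568, 0.1743]
tcp_rot: [179.9, -0.0, 90.0]
wrist_force: [1.9, -1.2, -0.1]
opening: 0.07
grasp_force: 0.0
```

{"name": "arm_command", "arguments": {
  "series": [
    [0.045,0.015,0,0],
    [0.085,0.045,0,0],
    [0.115,0.08,0,0],
    [0.133,0.105,0,0],
    [0.133,0.113,0,0]
  ]
}}

```text
time: 10.6
ee_pos: [0.5546, 0.1902, 0.1726]
tcp_rot: [-180.0, -0.0, 90.1]
wrist_force: [-0.6, -0.8, 0.1]
opening: 0.0698
grasp_force: 0.0
```

{"name": "arm_command", "arguments": {
  "series": [
    [0,0,0.03,0],
    [0,0,0.07,0],
    [0,0,0.11,0],
    [0,0,0.13,0],
    [0,0,0.134,0]
  ]
}}

```text
time: 11.1
ee_pos: [0.5513, 0.1869, 0.0369]
tcp_rot: [-179.8, 0.1, 90.0]
wrist_force: [-0.4, -0.1, 0.8]
opening: 0.07
grasp_force: 0.0
```

{"name": "arm_command", "arguments": {
  "series": [
    [0,0,0,0],
    [0,0,0,0],
    [0,0,0,0],
    [0,0,0,0],
    [0,0,0,0]
  ],
  "hand": 0.025
}}

```text
time: 11.6
ee_pos: [0.5538, 0.1884, 0.0415]
tcp_rot: [179.8, -0.0, 90.0]
wrist_force: [-1.9, -1.9, 6.9]
opening: 0.0341
grasp_force: 29.8
```

{"name": "arm_command", "arguments": {
  "series": [
    [0,0,-0.005,0],
    [0,0,-0.015,0],
    [0,0,-0.03,0],
    [0,0,-0.045,0],
    [0,0,-0.06,0]
  ]
}}

```text
time: 12.1
ee_pos: [0.553, 0.1883, 0.1012]
tcp_rot: [179.9, -0.0, 90.0]
wrist_force: [0.6, 0.0, -1.8]
opening: 0.0339
grasp_force: 30.1
```

{"name": "arm_command", "arguments": {
  "series": [
    [0,-0.02,0,0],
    [-0.02,-0.05,0,0],
    [-0.055,-0.08,0,0],
    [-0.1,-0.105,0,0],
    [-0.145,-0.113,0,0]
  ]
}}

```text
time: 12.6
ee_pos: [0.4381, 0.0426, 0.1006]
tcp_rot: [179.9, -0.0, 90.1]
wrist_force: [1.4, -0.1, -0.9]
opening: 0.0344
grasp_force: 30.5
```

{"name": "arm_command", "arguments": {
  "series": [
    [-0.05,0,0,0],
    [-0.095,0,0,0],
    [-0.14,0,0,0],
    [-0.185,0,0,0],
    [-0.225,0,0,0]
  ]
}}

```text
time: 13.1
ee_pos: [0.4398, -0.1841, 0.1008]
tcp_rot: [179.9, 0.0, 90.0]
wrist_force: [0.3, 0.0, -1.6]
opening: 0.0342
grasp_force: 30.5
```

{"name": "arm_command", "arguments": {
  "series": [
    [-0.03,0,0,0],
    [-0.045,0,0,0],
    [-0.048,0,0.015,0],
    [-0.048,0,0.035,0],
    [-0.048,0,0.05,0]
  ]
}}

```text
time: 13.6
ee_pos: [0.4395, -0.2286, 0.0477]
tcp_rot: [-179.9, -0.1, 90.0]
wrist_force: [0.6, -0.6, -2.5]
opening: 0.0342
grasp_force: 30.5
```

{"name": "arm_command", "arguments": {
  "series": [
    [0,0,0.005,0],
    [0,0,0.008,0],
    [0,0,0.01,0],
    [0,0,0.011,0],
    [0,0,0.011,0]
  ]
}}

```text
time: 14.1
ee_pos: [0.4393, -0.2294, 0.0413]
tcp_rot: [-180.0, 0.1, 90.0]
wrist_force: [-14.1, 4.4, 24.2]
opening: 0.0342
grasp_force: 33.7
```

{"name": "arm_command", "arguments": {
  "series": [
    [0,0,-0.001,0],
    [0,0,-0.001,0],
    [0,0,-0.001,0],
    [0,0,-0.01,0],
    [0,0,-0.035,0]
  ],
  "hand": 0.0854
}}

```text
time: 14.6
ee_pos: [0.4387, -0.2291, 0.072]
tcp_rot: [-179.8, -0.1, 90.0]
wrist_force: [0.1, 0.5, -0.1]
opening: 0.0855
grasp_force: 0.0
```

{"name": "arm_command", "arguments": {
  "series": [
    [0,0,-0.045,0],
    [0.01,0,-0.08,0],
    [0.05,0,-0.08,0],
    [0.1,0,-0.08,0],
    [0.15,0,-0.08,0]
  ]
}}

```text
time: 15.1
ee_pos: [0.4397, -0.0786, 0.1542]
tcp_rot: [179.9, 0.0, 89.9]
wrist_force: [1.4, 1.2, 1.2]
opening: 0.0854
grasp_force: 0.0
```

{"name": "arm_command", "arguments": {
  "series": [
    [0.05,0,0,0],
    [0.1,0,0,0],
    [0.15,0,0,0],
    [0.2,0,0,0],
    [0.25,0,0,0]
  ]
}}

```text
time: 15.6
ee_pos: [0.4394, 0.1724, 0.1541]
tcp_rot: [179.9, -0.0, 90.0]
wrist_force: [1.3, -0.8, 0.4]
opening: 0.0853
grasp_force: 0.0
```

{"name": "arm_command", "arguments": {
  "series": [
    [0.045,0.02,0,0],
    [0.085,0.06,0,0],
    [0.115,0.09,0,0],
    [0.134,0.11,0,0],
    [0.134,0.116,0,0]
  ]
}}

```text
time: 16.1
ee_pos: [0.557, 0.3065, 0.1522]
tcp_rot: [-179.9, 0.0, 90.1]
wrist_force: [-0.1, -1.1, 0.3]
opening: 0.0852
grasp_force: 0.0
```

{"name": "arm_command", "arguments": {
  "series": [
    [0,0,0.03,0],
    [0,0,0.07,0],
    [0,0,0.11,0],
    [0,0,0.132,0],
    [0,0,0.14,0]
  ]
}}

```text
time: 16.6
ee_pos: [0.5542, 0.3029, 0.0108]
tcp_rot: [-179.8, 0.1, 90.0]
wrist_force: [-0.3, 0.2, 0.4]
opening: 0.0859
grasp_force: 0.0
```

{"name": "arm_command", "arguments": {
  "series": [
    [0,0,0,0],
    [0,0,0,0],
    [0,0,0,0],
    [0,0,0,0],
    [0,0,0,0]
  ],
  "hand": 0.04
}}

```text
time: 17.1
ee_pos: [0.5568, 0.3047, 0.0155]
tcp_rot: [179.8, -0.1, 90.0]
wrist_force: [0.1, -1.9, 7.1]
opening: 0.055
grasp_force: 33.9
```

{"name": "arm_command", "arguments": {
  "series": [
    [0,0,-0.005,0],
    [0,0,-0.015,0],
    [0,0,-0.035,0],
    [0,0,-0.06,0],
    [0,0,-0.08,0]
  ]
}}

```text
time: 17.6
ee_pos: [0.556, 0.3043, 0.0955]
tcp_rot: [179.9, -0.0, 90.0]
wrist_force: [-0.6, 0.6, -0.8]
opening: 0.0554
grasp_force: 32.9
```

{"name": "arm_command", "arguments": {
  "series": [
    [-0.02,-0.01,0,0],
    [-0.055,-0.03,0,0],
    [-0.1,-0.05,0,0],
    [-0.145,-0.07,0,0],
    [-0.19,-0.08,0,0]
  ]
}}

```text
time: 18.1
ee_pos: [0.4743, 0.1129, 0.0941]
tcp_rot: [180.0, -0.0, 90.1]
wrist_force: [1.6, -1.0, -0.0]
opening: 0.0546
grasp_force: 32.9
```

{"name": "arm_command", "arguments": {
  "series": [
    [-0.045,0,0,0],
    [-0.09,0,0,0],
    [-0.135,0,0,0],
    [-0.175,0.01,0,0],
    [-0.21,0.035,0,0]
  ]
}}

```text
time: 18.6
ee_pos: [0.5102, -0.0979, 0.0949]
tcp_rot: [179.9, 0.0, 89.9]
wrist_force: [2.1, 1.3, -0.4]
opening: 0.0554
grasp_force: 32.9
```

{"name": "arm_command", "arguments": {
  "series": [
    [-0.045,0.014,0,0],
    [-0.09,0.014,0,0],
    [-0.135,0.014,0,0],
    [-0.17,0.014,0,0],
    [-0.184,0.014,0,0]
  ]
}}

```text
time: 19.1
ee_pos: [0.5245, -0.2828, 0.0938]
tcp_rot: [180.0, 0.0, 89.9]
wrist_force: [0.8, 0.8, -2.0]
opening: 0.0551
grasp_force: 33.0
```

{"name": "arm_command", "arguments": {
  "series": [
    [0,0,0.02,0],
    [0,0,0.045,0],
    [0,0,0.065,0],
    [0,0,0.074,0],
    [0,0,0.078,0]
  ]
}}

```text
time: 19.6
ee_pos: [0.5244, -0.279, 0.0155]
tcp_rot: [-179.9, -0.0, 90.0]
wrist_force: [-11.5, 6.2, 22.1]
opening: 0.0554
grasp_force: 35.5
```

{"name": "arm_command", "arguments": {
  "series": [
    [0,0,0.001,0],
    [0,0,0.002,0],
    [0,0,0.0025,0],
    [0,0,0.0025,0],
    [0,0,0.0025,0]
  ]
}}

```text
time: 20.1
ee_pos: [0.5254, -0.2797, 0.0155]
tcp_rot: [179.9, 0.0, 90.0]
wrist_force: [-5.8, 4.4, 11.3]
opening: 0.0551
grasp_force: 34.4
```

{"name": "arm_command", "arguments": {
  "series": [
    [0,0,0,0],
    [0,0,0,0],
    [0,0,-0.005,0],
    [0,0,-0.03,0],
    [0,0,-0.07,0]
  ],
  "hand": 0.0854
}}

```text
time: 20.6
ee_pos: [0.5235, -0.2791, 0.0815]
tcp_rot: [-179.8, -0.1, 90.0]
wrist_force: [0.2, -0.0, 0.4]
opening: 0.0853
grasp_force: 0.0
```

{"name": "arm_command", "arguments": {
  "series": [
    [0,0,-0.05,0],
    [0.03,0,-0.09,0],
    [0.08,-0.02,-0.1,0],
    [0.13,-0.05,-0.1,0],
    [0.18,-0.08,-0.1,0]
  ]
}}

```text
time: 21.1
ee_pos: [0.4551, -0.1168, 0.1836]
tcp_rot: [179.9, 0.0, 90.0]
wrist_force: [1.1, 1.4, 0.9]
opening: 0.0854
grasp_force: 0.0
```

{"name": "arm_command", "arguments": {
  "series": [
    [0.045,0,0,-0.14],
    [0.09,0,0,-0.28],
    [0.135,0,0,-0.42],
    [0.18,0,0,-0.56],
    [0.22,0,0,-0.7]
  ]
}}

```text
time: 21.6
ee_pos: [0.4554, 0.104, 0.1835]
tcp_rot: [179.9, 0.0, 130.5]
wrist_force: [1.1, -0.4, 0.5]
opening: 0.0854
grasp_force: 0.0
```

Run:
```python
from h import *
o=bot.get_obs(); print(o["time"],o["ee_pos"],o["tcp_rot"])
c,T=snap("top","t2.png")
for n in ["ipa_bottle","flux_bottle","heatsink","side_mat","test_plate"]:
    print(n,[(np.round(d["location"]),round(d["confidence"],2),np.round(p2w(c,T,d["location"],0.003)[0][:2],4)) for d in bot.mark_of("top",n)[:1]])
# plate angle from green mask
h=cv2.cvtColor(c["color"],cv2.COLOR_BGR2HSV); m=cv2.inRange(h,(45,90,60),(85,255,255)); m[:, :270]=0; m[:,370:]=0;m[:225]=0;m[310:]=0
ys,xs=np.nonzero(m); pts=p2w(c,T,np.c_[xs,ys].astype(float),0.003)[:,:2].astype(np.float32)
r=cv2.minAreaRect(pts); b=cv2.boxPoints(r); print(r, b)
i=c["color"]; cv2.imwrite("pics/t2c.png",cv2.resize(i[200:330,270:500],None,fx=3,fy=3,interpolation=cv2.INTER_CUBIC))
```

```text
21.6 [0.45543308 0.10403601 0.18347779] [1.79931475e+02 2.88238981e-02 1.30463773e+02]
ipa_bottle [(array([454., 289.]), 0.91, array([ 0.4428, -0.3216]))]
flux_bottle [(array([409., 292.]), 0.84, array([ 0.4353, -0.2256]))]
heatsink [(array([433., 250.]), 0.89, array([ 0.526 , -0.2801]))]
side_mat [(array([435., 266.]), 0.59, array([ 0.4911, -0.2836]))]
test_plate [(array([318., 262.]), 0.95, array([ 0.4972, -0.0343]))]
((0.4919522702693939, -0.03503423184156418), (0.10202465206384659, 0.07632685452699661), 59.13065719604492) [[ 0.43302158 -0.05923916]
 [ 0.49853596 -0.0984011 ]
 [ 0.55088294 -0.0108293 ]
 [ 0.48536858  0.02833264]]
```

View pics/t2c.png

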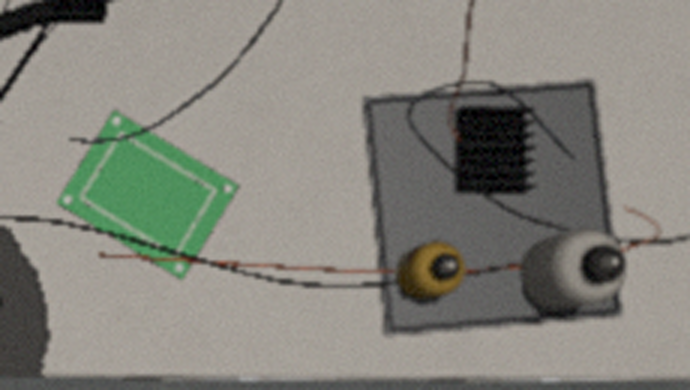

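All three stand upright on the side mat: heat sink at crop (492,150), yellow (432,270), white (575,270). The plate is clear. On to the box.

{"name": "arm_command", "arguments": {
  "series": [
    [0.01,0.035,0,-0.14],
    [0.02,0.08,0,-0.28],
    [0.03,0.12,0,-0.42],
    [0.04,0.155,0,-0.56],
    [0.042,0.175,0,-0.7]
  ]
}}

```text
time: 22.4
ee_pos: [0.564, 0.2473, 0.1821]
tcp_rot: [-180.0, -0.0, 170.4]
wrist_force: [0.1, -0.4, -0.2]
opening: 0.0856
grasp_force: 0.0
```

{"name": "arm_command", "arguments": {
  "series": [
    [0,0,0.0,-0.1],
    [0,0,0.03,-0.171],
    [0,0,0.06,-0.171],
    [0,0,0.08,-0.171],
    [0,0,0.083,-0.171]
  ]
}}

```text
time: 22.9
ee_pos: [0.5618, 0.2446, 0.0969]
tcp_rot: [-179.9, -0.2, 179.8]
wrist_force: [-0.3, 0.5, -0.1]
opening: 0.0852
grasp_force: 0.0
```

Run:
```python
from h import *
o=bot.get_obs(); print(o["time"],o["ee_pos"],o["tcp_rot"],o["q"][5])
c,T=snap("wrist","w2.png")
for n in ["att_box"]:
    print(n,[(np.round(d["location"]),round(d["confidence"],2),np.round(p2w(c,T,d["location"],0.003)[0][:2],4)) for d in bot.mark_of("wrist",n)[:1]])
```

```text
22.9 [0.56179629 0.24461351 0.09689842] [-179.88880615   -0.23016813  179.83403619] 23.69903300143085
att_box [(array([332., 222.]), 0.6, array([0.5579, 0.2478]))]
```

View pics/w2.png

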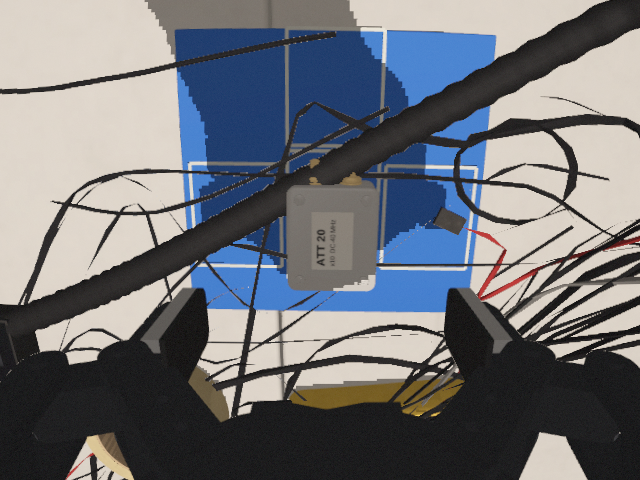

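The box sits between the fingers at (332,238), square to them, so I'll descend and grip.

{"name": "arm_command", "arguments": {
  "series": [
    [0,0.002,0.02,0],
    [0,0.002,0.045,0],
    [0,0.002,0.07,0],
    [0,0.002,0.085,0],
    [0,0.002,0.089,0]
  ]
}}

```text
time: 23.5
ee_pos: [0.5624, 0.2483, 0.0102]
tcp_rot: [-180.0, -0.1, 180.0]
wrist_force: [0.7, 0.5, 1.0]
opening: 0.0853
grasp_force: 0.0
```

{"name": "arm_command", "arguments": {
  "series": [
    [0,0,0,0],
    [0,0,0,0],
    [0,0,0,0],
    [0,0,0,0],
    [0,0,0,0]
  ],
  "hand": 0.035
}}

```text
time: 24.0
ee_pos: [0.5634, 0.2491, 0.0125]
tcp_rot: [179.9, 0.1, -180.0]
wrist_force: [-0.2, -1.0, 6.2]
opening: 0.0494
grasp_force: 32.3
```

{"name": "arm_command", "arguments": {
  "series": [
    [0,0,-0.005,0],
    [0,0,-0.015,0],
    [0,0,-0.035,0],
    [0,0,-0.06,0],
    [0,0,-0.08,0]
  ]
}}

```text
time: 24.5
ee_pos: [0.5626, 0.2489, 0.0928]
tcp_rot: [180.0, 0.0, -180.0]
wrist_force: [0.2, -0.0, -1.1]
opening: 0.0496
grasp_force: 31.5
```

{"name": "arm_command", "arguments": {
  "series": [
    [0.02,-0.02,0,-0.14],
    [0.04,-0.06,0,-0.28],
    [0.06,-0.105,0,-0.42],
    [0.066,-0.155,0,-0.56],
    [0.066,-0.2,0,-0.7]
  ]
}}

```text
time: 25.0
ee_pos: [0.4958, 0.0514, 0.0918]
tcp_rot: [-180.0, 0.0, -140.2]
wrist_force: [0.4, 0.7, -0.4]
opening: 0.0494
grasp_force: 31.6
```

Run:
```python
from h import *
o=bot.get_obs(); print(o["time"],o["ee_pos"],o["tcp_rot"],o["q"][5])
c,T=snap("wrist","w3.png")
for n in ["test_plate"]:
    print(n,[(np.round(d["location"]),round(d["confidence"],2),np.round(p2w(c,T,d["location"],0.0)[0][:2],4)) for d in bot.mark_of("wrist",n)[:1]])
h=cv2.cvtColor(c["color"],cv2.COLOR_BGR2HSV); m=cv2.inRange(h,(45,90,60),(85,255,255))
m=cv2.morphologyEx(m,cv2.MORPH_OPEN,np.ones((3,3)))
ys,xs=np.nonzero(m); print(xs.min(),xs.max(),ys.min(),ys.max())
pts=p2w(c,T,np.c_[xs,ys].astype(float),0.003)[:,:2].astype(np.float32)
print(cv2.minAreaRect(pts))
```

```text
25.0 [0.49578062 0.05144369 0.09183441] [-1.79963675e+02  4.64385613e-02 -1.40246936e+02] -33.8265957904919
test_plate [(array([212., 137.]), 0.85, array([ 0.4956, -0.0348]))]
117 300 19 236
((0.4935755431652069, -0.03511631488800049), (0.10308320075273514, 0.07724559307098389), 58.89207077026367)
```

View pics/w3.png

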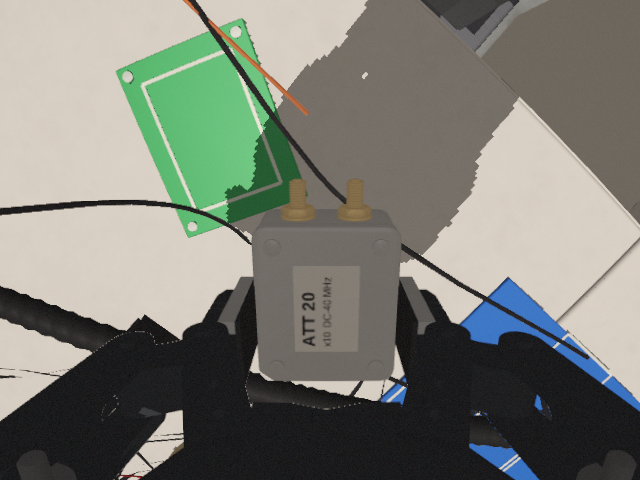

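Box hangs straight in the fingers at (325,300). The plate centre is at (0.4936, -0.0351), angle 58.9°, which agrees with the top view.

{"name": "arm_command", "arguments": {
  "series": [
    [0.015,-0.02,0,-0.11],
    [0.03,-0.04,0,-0.22],
    [0.045,-0.055,0,-0.331],
    [0.05,-0.06,0,-0.331],
    [0.05,-0.06,0.01,-0.331]
  ]
}}

```text
time: 25.6
ee_pos: [0.4971, -0.0254, 0.082]
tcp_rot: [-179.9, 0.1, -121.9]
wrist_force: [-0.6, 0.4, -1.4]
opening: 0.049
grasp_force: 31.8
```

{"name": "arm_command", "arguments": {
  "series": [
    [0,0,0.02,0],
    [0,0,0.04,0],
    [0,0,0.058,0],
    [0,0,0.066,0],
    [0,0,0.068,0]
  ]
}}

```text
time: 26.1
ee_pos: [0.4957, -0.0242, 0.0122]
tcp_rot: [179.9, -0.0, -121.7]
wrist_force: [-6.6, 1.6, 11.8]
opening: 0.0489
grasp_force: 33.5
```

{"name": "arm_command", "arguments": {
  "series": [
    [0,0,0.001,0],
    [0,0,0.002,0],
    [0,0,0.0025,0],
    [0,0,0.0025,0],
    [0,0,0.0025,0]
  ]
}}

```text
time: 26.6
ee_pos: [0.4961, -0.0243, 0.0122]
tcp_rot: [180.0, 0.1, -121.7]
wrist_force: [-9.4, 1.9, 15.9]
opening: 0.0494
grasp_force: 34.0
```

Box is 5 mm off centre; a small correction before release.

{"name": "arm_command", "arguments": {
  "series": [
    [0,0,-0.006,0],
    [0.002,-0.002,-0.007,0.02],
    [0.0035,-0.0035,-0.007,0.02],
    [0.0035,-0.0035,-0.003,0.02],
    [0.0035,-0.0035,-0.0005,0.02]
  ]
}}

```text
time: 27.1
ee_pos: [0.4977, -0.0302, 0.012]
tcp_rot: [-179.9, 0.0, -122.8]
wrist_force: [-12.7, -0.4, 36.1]
opening: 0.0491
grasp_force: 36.4
```

{"name": "arm_command", "arguments": {
  "series": [
    [0,0,0,0],
    [0,0,0,0],
    [0,0,0,0],
    [0,0,-0.01,0],
    [0,0,-0.04,0]
  ],
  "hand": 0.0854
}}

```text
time: 27.6
ee_pos: [0.4955, -0.0299, 0.049]
tcp_rot: [179.8, -0.1, -122.8]
wrist_force: [-0.1, 0.0, 0.5]
opening: 0.0853
grasp_force: 0.0
```

{"name": "arm_command", "arguments": {
  "series": [
    [0,0,-0.04,0.14],
    [0,0,-0.08,0.28],
    [0,0,-0.1,0.42],
    [0,0,-0.1,0.56],
    [0,0,-0.1,0.7]
  ]
}}

```text
time: 28.1
ee_pos: [0.4979, -0.03, 0.1524]
tcp_rot: [-180.0, 0.1, -163.2]
wrist_force: [-0.2, 0.4, -0.2]
opening: 0.0854
grasp_force: 0.0
```

Run:
```python
from h import *
o=bot.get_obs(); print(o["time"],o["ee_pos"],o["tcp_rot"],o["q"][5])
c,T=snap("side","s3.png")
print([(d["location"],round(d["confidence"],2),np.round(p2w(c,T,d["location"],0.003)[0][:2],4)) for d in bot.mark_of("side","att_box")[:1]])
c,T=snap("wrist","w4.png")
for n in ["att_box"]:
    print(n,[(np.round(d["location"]),round(d["confidence"],2),np.round(p2w(c,T,d["location"],0.003)[0][:2],4)) for d in bot.mark_of("wrist",n)[:1]])
```

```text
28.1 [ 0.49786464 -0.02999633  0.15240728] [-1.79958447e+02  1.19320375e-01 -1.63230130e+02] -20.21900885816276
[([319.8, 251.8], 0.8, array([ 0.4892, -0.0445]))]
att_box [(array([317., 198.]), 0.8, array([ 0.493, -0.039]))]
```

View pics/w4.png

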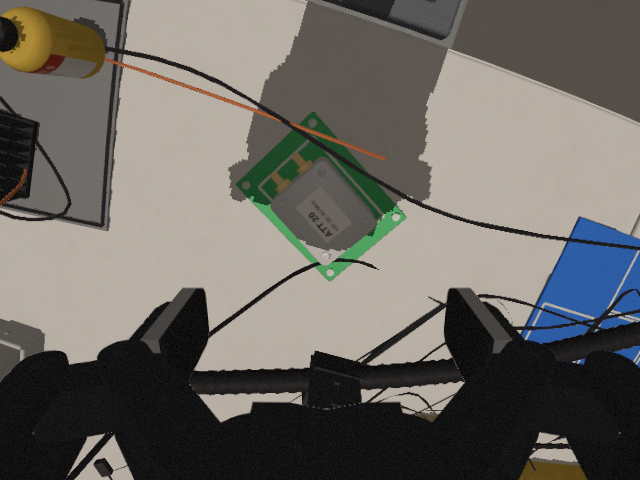

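Box lies aligned inside the outline at (320,205) on the plate. Next I return the heat sink.

{"name": "arm_command", "arguments": {
  "series": [
    [0.007,-0.023,0,0.14],
    [0.014,-0.046,0,0.28],
    [0.021,-0.069,0,0.42],
    [0.028,-0.092,0,0.56],
    [0.035,-0.115,0,0.7]
  ]
}}

```text
time: 28.8
ee_pos: [0.4975, -0.1511, 0.1507]
tcp_rot: [180.0, -0.0, 156.9]
wrist_force: [0.1, -0.1, 0.4]
opening: 0.0853
grasp_force: 0.0
```

{"name": "arm_command", "arguments": {
  "series": [
    [-0.015,-0.022,0,0.14],
    [-0.03,-0.044,0,0.28],
    [-0.045,-0.066,0,0.42],
    [-0.06,-0.088,0,0.56],
    [-0.076,-0.109,0,0.7]
  ]
}}

```text
time: 29.3
ee_pos: [0.525, -0.2814, 0.1507]
tcp_rot: [-180.0, -0.0, 116.8]
wrist_force: [0.4, 0.4, -0.1]
opening: 0.0853
grasp_force: 0.0
```

{"name": "arm_command", "arguments": {
  "series": [
    [0,0,0,0.13],
    [0,0,0,0.26],
    [0,0,0,0.39],
    [0,0,0,0.466],
    [0,0,0,0.466]
  ]
}}

```text
time: 29.8
ee_pos: [0.525, -0.2802, 0.1506]
tcp_rot: [-180.0, -0.0, 90.3]
wrist_force: [-0.2, -0.5, -0.2]
opening: 0.0854
grasp_force: 0.0
```

{"name": "arm_command", "arguments": {
  "series": [
    [0,0,0.03,0.005],
    [0,0,0.07,0.005],
    [0,0,0.11,0.005],
    [0,0,0.13,0.005],
    [0,0,0.136,0.005]
  ]
}}

```text
time: 30.3
ee_pos: [0.5235, -0.2794, 0.0118]
tcp_rot: [-179.8, -0.1, 90.1]
wrist_force: [0.0, -0.3, -0.2]
opening: 0.0854
grasp_force: 0.0
```

{"name": "arm_command", "arguments": {
  "series": [
    [0,0,0,0],
    [0,0,0,0],
    [0,0,0,0],
    [0,0,0,0],
    [0,0,0,0]
  ],
  "hand": 0.04
}}

```text
time: 30.8
ee_pos: [0.5261, -0.2808, 0.0167]
tcp_rot: [179.8, 0.1, 89.9]
wrist_force: [0.2, 0.8, 7.1]
opening: 0.0551
grasp_force: 33.7
```

{"name": "arm_command", "arguments": {
  "series": [
    [0,0,-0.005,0],
    [0,0,-0.015,0],
    [0,0,-0.035,0],
    [0,0,-0.06,0],
    [0,0,-0.08,0]
  ]
}}

```text
time: 31.3
ee_pos: [0.5251, -0.2803, 0.0968]
tcp_rot: [180.0, 0.0, 89.9]
wrist_force: [0.3, -0.3, -1.4]
opening: 0.055
grasp_force: 32.9
```

{"name": "arm_command", "arguments": {
  "series": [
    [0.02,0,0,0],
    [0.055,0,0,0],
    [0.1,-0.01,0,0],
    [0.145,-0.03,0,0],
    [0.19,-0.049,0,0]
  ]
}}

```text
time: 31.8
ee_pos: [0.4755, -0.0887, 0.0953]
tcp_rot: [180.0, -0.0, 89.9]
wrist_force: [1.2, 1.0, -0.9]
opening: 0.0551
grasp_force: 32.9
```

{"name": "arm_command", "arguments": {
  "series": [
    [0.045,0,0,0],
    [0.09,0,0,0],
    [0.135,0,0,0],
    [0.18,0,0,0],
    [0.225,0.02,0,0]
  ]
}}

```text
time: 32.3
ee_pos: [0.4956, 0.1367, 0.0962]
tcp_rot: [180.0, -0.0, 89.9]
wrist_force: [1.7, -0.3, -1.4]
opening: 0.0553
grasp_force: 32.9
```

{"name": "arm_command", "arguments": {
  "series": [
    [0.045,0.025,0,0],
    [0.085,0.045,0,0],
    [0.125,0.06,0,0],
    [0.155,0.06,0,0],
    [0.17,0.06,0,0]
  ]
}}

```text
time: 32.8
ee_pos: [0.5569, 0.3071, 0.0947]
tcp_rot: [-180.0, -0.0, 90.0]
wrist_force: [0.9, -0.7, -0.4]
opening: 0.0553
grasp_force: 33.0
```

{"name": "arm_command", "arguments": {
  "series": [
    [0,0,0,0],
    [0,0,0.02,0],
    [0,0,0.045,0],
    [0,0,0.06,0],
    [0,0,0.065,0]
  ]
}}

```text
time: 33.3
ee_pos: [0.5563, 0.3032, 0.0282]
tcp_rot: [-179.9, 0.1, 89.8]
wrist_force: [-1.1, 0.2, -1.7]
opening: 0.0554
grasp_force: 32.9
```

{"name": "arm_command", "arguments": {
  "series": [
    [0,0,0.006,0],
    [0,0,0.011,0],
    [0,0,0.0135,0],
    [0,0,0.015,0],
    [0,0,0.015,0]
  ]
}}

```text
time: 33.8
ee_pos: [0.5574, 0.3047, 0.0167]
tcp_rot: [179.9, -0.0, 89.9]
wrist_force: [-4.5, -2.8, 8.2]
opening: 0.0553
grasp_force: 34.1
```

{"name": "arm_command", "arguments": {
  "series": [
    [0,0,0,0],
    [0,0,0,0],
    [0,0,-0.005,0],
    [0,0,-0.03,0],
    [0,0,-0.07,0]
  ],
  "hand": 0.0854
}}

```text
time: 34.3
ee_pos: [0.5558, 0.304, 0.0831]
tcp_rot: [-179.8, 0.1, 89.9]
wrist_force: [2.0, 0.2, 0.4]
opening: 0.0855
grasp_force: 0.0
```

{"name": "arm_command", "arguments": {
  "series": [
    [0,-0.01,-0.05,0],
    [-0.03,-0.04,-0.07,0],
    [-0.08,-0.07,-0.07,0],
    [-0.13,-0.1,-0.07,0],
    [-0.18,-0.116,-0.07,0]
  ]
}}

```text
time: 34.8
ee_pos: [0.446, 0.1415, 0.1553]
tcp_rot: [179.9, -0.0, 90.0]
wrist_force: [1.4, -0.3, 1.4]
opening: 0.0853
grasp_force: 0.0
```

{"name": "arm_command", "arguments": {
  "series": [
    [-0.05,-0.003,0,0],
    [-0.1,-0.006,0,0],
    [-0.15,-0.006,0,0],
    [-0.2,-0.006,0,0],
    [-0.25,-0.006,0,0]
  ],
  "hand": 0.07
}}

```text
time: 35.3
ee_pos: [0.4408, -0.1094, 0.1556]
tcp_rot: [179.9, 0.0, 89.9]
wrist_force: [1.2, -0.2, 0.1]
opening: 0.0696
grasp_force: 0.0
```

{"name": "arm_command", "arguments": {
  "series": [
    [-0.05,0,0,0],
    [-0.09,0,0,0],
    [-0.115,0,0,0],
    [-0.121,0,0,0],
    [-0.121,0,0.01,0]
  ]
}}

```text
time: 35.8
ee_pos: [0.4413, -0.2291, 0.1456]
tcp_rot: [179.9, 0.0, 89.8]
wrist_force: [0.6, 0.6, 0.6]
opening: 0.07
grasp_force: 0.0
```

{"name": "arm_command", "arguments": {
  "series": [
    [0,0,0.03,0],
    [0,0,0.06,0],
    [0,0,0.09,0],
    [0,0,0.103,0],
    [0,0,0.106,0]
  ]
}}

```text
time: 36.3
ee_pos: [0.4401, -0.2269, 0.0372]
tcp_rot: [-179.9, -0.1, 90.0]
wrist_force: [0.7, 0.4, 0.5]
opening: 0.07
grasp_force: 0.0
```

{"name": "arm_command", "arguments": {
  "series": [
    [0,0,0,0],
    [0,0,0,0],
    [0,0,0,0],
    [0,0,0,0],
    [0,0,0,0]
  ],
  "hand": 0.025
}}

```text
time: 36.8
ee_pos: [0.4416, -0.2288, 0.0403]
tcp_rot: [179.9, 0.1, 89.9]
wrist_force: [-0.9, 0.1, 7.0]
opening: 0.0349
grasp_force: 29.3
```

{"name": "arm_command", "arguments": {
  "series": [
    [0,0,-0.005,0],
    [0,0,-0.015,0],
    [0,0,-0.03,0],
    [0,0,-0.045,0],
    [0,0,-0.06,0]
  ]
}}

```text
time: 37.3
ee_pos: [0.4411, -0.2285, 0.1006]
tcp_rot: [180.0, 0.0, 89.9]
wrist_force: [-0.4, -0.2, -1.2]
opening: 0.0345
grasp_force: 30.0
```

{"name": "arm_command", "arguments": {
  "series": [
    [0.02,0,0,0],
    [0.055,0,0,0],
    [0.1,0,0,0],
    [0.145,0,0,0],
    [0.19,0,0,0]
  ]
}}

```text
time: 37.8
ee_pos: [0.4412, -0.0369, 0.1]
tcp_rot: [179.9, 0.0, 89.9]
wrist_force: [1.6, -0.6, -1.8]
opening: 0.0345
grasp_force: 29.8
```

{"name": "arm_command", "arguments": {
  "series": [
    [0.045,0,0,0],
    [0.09,0,0,0],
    [0.135,0.01,0,0],
    [0.175,0.035,0,0],
    [0.205,0.065,0,0]
  ]
}}

```text
time: 38.3
ee_pos: [0.507, 0.1694, 0.1004]
tcp_rot: [179.9, -0.0, 90.0]
wrist_force: [0.9, -0.5, 0.1]
opening: 0.0346
grasp_force: 30.1
```

{"name": "arm_command", "arguments": {
  "series": [
    [0.015,0.03,0,0],
    [0.022,0.045,0,0],
    [0.022,0.047,0.01,0],
    [0.022,0.047,0.03,0],
    [0.022,0.047,0.045,0]
  ]
}}

```text
time: 38.8
ee_pos: [0.5528, 0.1879, 0.0527]
tcp_rot: [-179.9, 0.0, 89.9]
wrist_force: [-0.0, 0.4, -2.5]
opening: 0.0345
grasp_force: 30.1
```

{"name": "arm_command", "arguments": {
  "series": [
    [0,0,0.006,0],
    [0,0,0.01,0],
    [0,0,0.013,0],
    [0,0,0.0145,0],
    [0,0,0.0145,0]
  ]
}}

```text
time: 39.3
ee_pos: [0.5538, 0.1885, 0.0404]
tcp_rot: [179.9, -0.0, 89.9]
wrist_force: [-2.1, -0.7, 2.6]
opening: 0.0346
grasp_force: 30.8
```

{"name": "arm_command", "arguments": {
  "series": [
    [0,0,0,0],
    [0,0,0,0],
    [0,0,0,0],
    [0,0,-0.015,0],
    [0,0,-0.05,0]
  ],
  "hand": 0.07
}}

```text
time: 39.8
ee_pos: [0.552, 0.1879, 0.0878]
tcp_rot: [-179.7, 0.1, 89.9]
wrist_force: [0.5, 1.1, 0.5]
opening: 0.0701
grasp_force: 0.0
```

{"name": "arm_command", "arguments": {
  "series": [
    [0,0,-0.04,0],
    [0,-0.03,-0.075,0],
    [-0.03,-0.06,-0.08,0],
    [-0.07,-0.085,-0.08,0],
    [-0.11,-0.112,-0.08,0]
  ]
}}

```text
time: 40.3
ee_pos: [0.4405, 0.078, 0.1707]
tcp_rot: [179.9, -0.0, 90.0]
wrist_force: [0.5, -0.9, 1.2]
opening: 0.07
grasp_force: 0.0
```

{"name": "arm_command", "arguments": {
  "series": [
    [-0.05,0,0,0],
    [-0.1,0,0,0],
    [-0.15,0,0,0],
    [-0.2,0,0,0],
    [-0.25,0,0,0]
  ]
}}

```text
time: 40.8
ee_pos: [0.4406, -0.1735, 0.1708]
tcp_rot: [179.9, 0.0, 89.9]
wrist_force: [1.9, -0.5, -0.4]
opening: 0.0701
grasp_force: 0.0
```

{"name": "arm_command", "arguments": {
  "series": [
    [-0.05,0,0,0],
    [-0.095,0,0,0],
    [-0.13,0,0,0],
    [-0.15,0,0,0],
    [-0.153,0,0,0]
  ]
}}

```text
time: 41.3
ee_pos: [0.4403, -0.3265, 0.1699]
tcp_rot: [180.0, 0.0, 89.7]
wrist_force: [-0.6, 1.3, -1.0]
opening: 0.0702
grasp_force: 0.0
```

{"name": "arm_command", "arguments": {
  "series": [
    [0,0,0.03,0],
    [0,0,0.06,0],
    [0,0,0.08,0],
    [0,0,0.09,0],
    [0,0,0.095,0]
  ]
}}

```text
time: 41.8
ee_pos: [0.4407, -0.3237, 0.0742]
tcp_rot: [-180.0, -0.0, 89.9]
wrist_force: [0.7, 0.4, 1.3]
opening: 0.0701
grasp_force: 0.0
```

{"name": "arm_command", "arguments": {
  "series": [
    [0.0015,0,0.004,0],
    [0.0015,0,0.008,0],
    [0.0015,0,0.0105,0],
    [0.0015,0,0.0105,0],
    [0.0015,0,0.0105,0]
  ]
}}

```text
time: 42.3
ee_pos: [0.4408, -0.323, 0.0641]
tcp_rot: [180.0, 0.0, 89.9]
wrist_force: [-0.8, 0.1, 0.3]
opening: 0.0699
grasp_force: 0.0
```

{"name": "arm_command", "arguments": {
  "series": [
    [0,0,0,0],
    [0,0,0,0],
    [0,0,0,0],
    [0,0,0,0],
    [0,0,0,0]
  ],
  "hand": 0.04
}}

```text
time: 42.8
ee_pos: [0.4407, -0.323, 0.0642]
tcp_rot: [180.0, 0.0, 89.9]
wrist_force: [-2.2, 1.0, 4.6]
opening: 0.0485
grasp_force: 31.1
```

{"name": "arm_command", "arguments": {
  "series": [
    [0,0,-0.005,0],
    [0,0,-0.015,0],
    [0,0,-0.03,0],
    [0,0,-0.045,0],
    [0,0,-0.06,0]
  ]
}}

```text
time: 43.3
ee_pos: [0.4409, -0.323, 0.1256]
tcp_rot: [180.0, 0.0, 89.9]
wrist_force: [0.7, -0.8, -1.7]
opening: 0.0483
grasp_force: 31.4
```

{"name": "arm_command", "arguments": {
  "series": [
    [0.02,0,0,0],
    [0.055,0,0,0],
    [0.1,0,0,0],
    [0.145,0,0,0],
    [0.19,0,0,0]
  ]
}}

```text
time: 43.8
ee_pos: [0.441, -0.1315, 0.125]
tcp_rot: [179.9, 0.0, 89.9]
wrist_force: [0.5, 0.6, -1.2]
opening: 0.0482
grasp_force: 31.4
```

{"name": "arm_command", "arguments": {
  "series": [
    [0.045,0.01,0,0],
    [0.09,0.02,0,0],
    [0.135,0.03,0,0],
    [0.18,0.039,0,0],
    [0.225,0.039,0,0]
  ]
}}

```text
time: 44.3
ee_pos: [0.4812, 0.0941, 0.125]
tcp_rot: [179.9, -0.0, 89.9]
wrist_force: [1.9, -0.4, -1.8]
opening: 0.0485
grasp_force: 31.5
```

{"name": "arm_command", "arguments": {
  "series": [
    [0.045,0,0,0],
    [0.085,0,0,0],
    [0.12,0,0,0],
    [0.145,0,0,0],
    [0.156,0,0,0]
  ]
}}

```text
time: 44.8
ee_pos: [0.4806, 0.2503, 0.1247]
tcp_rot: [180.0, -0.0, 90.0]
wrist_force: [0.0, -1.0, -1.7]
opening: 0.048
grasp_force: 31.5
```

{"name": "arm_command", "arguments": {
  "series": [
    [0,0,0.015,0],
    [0,0,0.03,0],
    [0,0,0.043,0],
    [0,0,0.052,0],
    [0,0,0.057,0]
  ]
}}

```text
time: 45.3
ee_pos: [0.4803, 0.247, 0.0653]
tcp_rot: [-179.9, 0.0, 89.8]
wrist_force: [0.5, -0.9, -1.6]
opening: 0.0484
grasp_force: 31.4
```

{"name": "arm_command", "arguments": {
  "series": [
    [0,0,0.002,0],
    [0,0,0.003,0],
    [0,0,0.0035,0],
    [0,0,0.0035,0],
    [0,0,0.0035,0]
  ]
}}

```text
time: 45.8
ee_pos: [0.4809, 0.2482, 0.0642]
tcp_rot: [179.9, -0.0, 89.9]
wrist_force: [-4.1, -1.9, 5.4]
opening: 0.0479
grasp_force: 32.1
```

Down and touching. Release, retreat and check.

{"name": "arm_command", "arguments": {
  "series": [
    [0,0,0,0],
    [0,0,0,0],
    [0,0,0,0],
    [0,0,-0.015,0],
    [0,0,-0.05,0]
  ],
  "hand": 0.075
}}

```text
time: 46.3
ee_pos: [0.4793, 0.2474, 0.1119]
tcp_rot: [-179.8, 0.1, 89.9]
wrist_force: [-0.4, 0.0, 0.3]
opening: 0.0753
grasp_force: 0.0
```

{"name": "arm_command", "arguments": {
  "series": [
    [0,0,-0.05,0],
    [0,0,-0.1,0],
    [-0.04,-0.02,-0.15,0],
    [-0.09,-0.05,-0.15,0],
    [-0.14,-0.08,-0.15,0]
  ]
}}

```text
time: 46.8
ee_pos: [0.4149, 0.1323, 0.2647]
tcp_rot: [179.8, -0.1, 90.0]
wrist_force: [0.1, -1.5, 0.1]
opening: 0.075
grasp_force: 0.0
```

{"name": "arm_command", "arguments": {
  "series": [
    [-0.05,-0.02,0,0],
    [-0.1,-0.04,0,0],
    [-0.15,-0.05,0,0],
    [-0.2,-0.05,0,0],
    [-0.25,-0.05,0,0]
  ]
}}

```text
time: 47.3
ee_pos: [0.3639, -0.1103, 0.2636]
tcp_rot: [179.8, 0.0, 89.9]
wrist_force: [1.8, 0.3, 0.5]
opening: 0.075
grasp_force: 0.0
```

Run:
```python
from h import *
o=bot.get_obs(); print(o["time"],o["ee_pos"],o["qd"].round(1))
c,T=snap("top","t3.png")
for n in ["att_box","ipa_bottle","flux_bottle","heatsink","test_plate","yellow_meter","tape_2","padlock_spare"]:
    print(n,[(np.round(d["location"]),round(d["confidence"],2),np.round(p2w(c,T,d["location"],0.003)[0][:2],4)) for d in bot.mark_of("top",n)[:1]])
i=c["color"]; cv2.imwrite("pics/t3c.png",cv2.resize(i[140:365,130:510],None,fx=2.1,fy=2.1,interpolation=cv2.INTER_CUBIC))
```

```text
47.3 [ 0.36394608 -0.11027162  0.26360963] [-74.7  16.1  11.5  -4.6  -0.  -73.9]
att_box [(array([320., 265.]), 0.69, array([ 0.4904, -0.0384]))]
ipa_bottle [(array([320., 263.]), 0.67, array([ 0.4945, -0.0373]))]
flux_bottle [(array([212., 236.]), 0.59, array([0.5504, 0.194 ]))]
heatsink [(array([158., 231.]), 0.58, array([0.5603, 0.311 ]))]
test_plate [(array([318., 264.]), 0.92, array([ 0.4919, -0.0327]))]
yellow_meter [(array([170., 168.]), 0.95, array([0.7025, 0.2942]))]
tape_2 [(array([244., 170.]), 0.92, array([0.6983, 0.1283]))]
padlock_spare [(array([168., 341.]), 0.59, array([0.3268, 0.2798]))]
```

View pics/t3c.png

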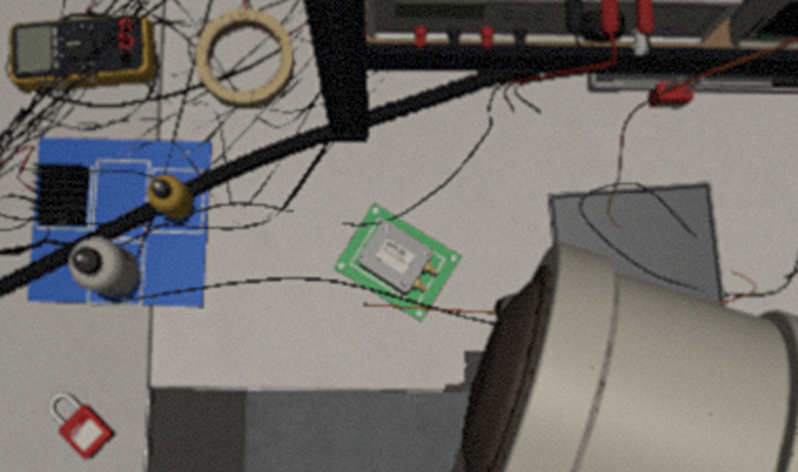

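Bottles are at (103,268) and (171,196) and the heat sink at (62,195), all where they were at the start. The box is on the plate and the bystanders haven't moved. I'll let the arm settle, then hand in.

{"name": "arm_command", "arguments": {
  "series": [
    [0,0,0,0],
    [0,0,0,0],
    [0,0,0,0],
    [0,0,0,0],
    [0,0,0,0]
  ]
}}

```text
time: 48.25
ee_pos: [0.3649, -0.1085, 0.2618]
tcp_rot: [-180.0, -0.0, 89.9]
wrist_force: [0.9, 0.4, -0.5]
opening: 0.0752
grasp_force: 0.0
```

```bash
python3 -c "
from workcell import bot
print(bot.job_done())"
```

```text
the job is handed in; nothing more can be done
None
```

I handed the job in at about 48 s: the grey box is on the green plate inside its outline, both bottles and the heat sink are back on their spots, and nothing toppled or moved that shouldn't have; no verdict was returned.

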